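Close and latch a shielded test box

TASK

A board is loaded in the drawer of the shielded test box. Push the drawer in until its front meets the gasket, lay the draw latch's wire loop over the keeper hook on the drawer front and draw it back until it sits under the hook, then press the latch lever down over centre until it lies fully closed and the gasket is squeezed. Feel your way: do not force the loop against the keeper or lean hard on the lever, and leave the other things on the bench alone.

Things in the scene. Friction and masses are not known exactly. Their poses are not given: they have to be found in the camera images.
- test_box: Grey metal shielded test box, 130 mm long (its x), 112 mm wide (y), top 72 mm above the bench, bolted down. Origin: centre of its underside. The drawer front is its -x end and opens along its -x; y is the direction of the latch's hinge pins.
- drawer (a joint): Drawer opening in m, along the box's -x; the slide takes about 2 N, starts 28 to 45 mm open. 0.0035 when the front just touches the rubber gasket; below that the gasket pushes back by about 25 N a mm; about 0.0018 when latched.
- drawer_handle (a point): Middle of the drawer's pull handle: a horizontal round steel bar, 8 mm thick, 60 mm long along the box's y, 46 mm above the bench, 20 mm in front of the front panel. Panel: 120 mm wide, 8 mm thick, from 4 to 72 mm above the bench. Axes as the box.
- keeper_seat (a point): Seat of the loop bar's centre when hooked: on the drawer front, 98 mm above the bench, 19 mm behind the handle's centre (box +x). Steel keeper 20 mm wide: flat ledge 2.5 mm below this point, reaching 12 mm to the front; behind it a hook plate leans forward over the seat, nose 9 mm above the ledge. The bar clears the nose when 3 mm or more in front of this point. Axes as the box.
- loop_bar (a point): Middle of the cross bar of the latch's wire loop: round steel 5 mm thick, loop 39 mm wide outside, 29 mm inside; two side wires run 68.6 mm from the bar to pins on the lever. It can be held by closing on both side wires at the bar and turns between the fingers. Its hinge is stiff: it stays where left. It starts raised, steeply above its pins. Site axes: x from bar toward the pins, y along the bar.
- lever_pivot (a point): Centre of the lever's hinge pin: 98 mm above the bench, on the box's middle line, at box x = -0.022. The loop's pins are on the lever, 16 mm from this pin, at (lever angle - 0.14) rad above the box's +x, so carry the bar round in an arc 70 to 80 mm from this pin; nearer in, the lever is pushed shut. With the bar in its seat the lever stands at 0.75 to 0.83 rad.
- lever (a joint): Lever angle in rad: 0 closed (flat, pointing along box +x), 1.57 upright, at most 2.2 (leaning over the keeper); starts 0.85 to 1.1 and stays where left while the loop is slack. Dead centre at 0.14. With the loop seated, closing takes 4 to 10 N at the pad; past dead centre it snaps shut by itself onto a hard rubber buffer (about 20 N a mm). More than 25 N on it is forcing it.
- lever_pad (a point): On the upper face of the lever's handle, 45 mm from the pivot; 9 mm above the pivot's level when closed. The handle is a steel channel 24 mm wide with a small upturned tip 67 mm from the pivot. It is pressed with closed fingers from above, not gripped.
- loop: The wire loop; origin midway between its pins on the lever, bar 68.6 mm along its own -x. Hooked, its wires lie about 25 mm above the box top and front panel, so fingertips may reach 20 mm below the bar. Swung round in the grip, it may creep 10 mm toward the tips. With the lever above 0.8 rad, more than 20 N between loop and keeper is forcing it.
- tape_roll: Roll of amber tape lying flat, 97 mm across, 15 mm high; leave alone. Origin: centre of underside.
- loupe: Black loupe standing on its skirt, 36 mm across, 36 mm high; leave alone.
- parts_cup: Open aluminium cup, 57 mm across, 24 mm high; leave alone.
- waffle_pack_a: Black square chip tray lying flat, 51 x 51 x 6 mm; leave alone.
- solvent_bottle: White dispenser bottle, 67 mm across, 142 mm high; leave alone.
Not all that is in view belongs to the job. There is more than one size of the test_box; the job needs the larger.

How it is judged:
On the way:
1. the drawer is in and the loop's bar sits under the keeper hook, the lever still up (distance between loop_bar and keeper_seat below 0.003 m and value of joint lever above 0.5 rad and value of joint drawer below 0.008 m), for 0.2 s.
At the end, for the whole second after the job is handed in: The lever lies closed (within 0.06 rad) and at rest, the loop's bar is within 3 mm of its seat under the keeper hook, and the drawer is drawn in with the gasket squeezed by at least 1 mm (drawer joint below 0.0025) (value of joint lever below 0.06 rad and velocity of joint lever between -0.1 and 0.1 rad/s and distance between loop_bar and keeper_seat below 0.003 m and value of joint drawer below 0.0025 m); the robot touches nothing.
It fails at once if the loop is forced against the keeper with more than 20 N while the lever is still up (above 0.8 rad) (contact force between loop and drawer above 20 N and value of joint lever above 0.8 rad).
It fails at once if the lever is pressed with more than 25 N while it is being closed on the hooked loop (contact force between the fingers and lever above 25 N and value of joint lever below 0.7 rad and distance between loop_bar and keeper_seat below 0.006 m).
It fails at once if a bystander is moved by more than 20 mm (distance of any of tape_roll, loupe, parts_cup, waffle_pack_a, solvent_bottle from where it was at the start of the episode above 0.02 m).
It also fails if it takes over 61 s, if anything falls off the work surface, if the arm or the gripper's body presses on something with over 40 N, if the wrist force passes 120 N, or if a joint passes its speed limit or range.

ROBOT

A 6-joint arm with a two-finger parallel gripper is mounted at the origin on the work surface; the furniture and walls round the work are solid. World frame = base frame: x ahead of the robot, y to its left, z up, the work surface at z = 0. Lengths are in m, angles in rad, forces in N, time in s.
With the tool pointing down it reaches from about 0.3 to 0.775 m from the base axis. Payload 14.6 kg.
Tool frame: the origin (TCP) lies at the very end of the fingers, on their centre line; the grasp point (between the pads) lies 19 mm behind it; z points along the fingers, y is the line along which they close (so a half turn about z gives the same grasp; the last joint's range is limited). The gripper opens to 94 mm and grips with 3 to 60 N. Pads are 16 mm wide; open, the fingers measure 119 mm over their backs; the gripper's body (75 mm by 177 mm) begins 78 mm behind the grasp point.
Start: joints at [-1.238, 0.3, 1.521, -0, 1.321, -0.067], TCP at [0.214, -0.507, 0.205] pointing down, gripper open.
Joint ranges: [-3.03, 3.03], [-0.79, 2.21], [0.23, 2.52], [-1.04, 4.18], [0, 3.07], [-2.55, 2.55]. Speed limits (rad/s): [2.22, 2.22, 2.57, 3.14, 3.14, 3.14].

INTERFACE

Orientations are given as [roll, pitch, yaw] about the fixed x, y, z axes, in that order (R = Rz(yaw) Ry(pitch) Rx(roll)).
In Python, from station import ctrl, cams gives the robot as it stands. The module is installed in compiled form; this text tells all that it offers.
- The arm moves only by the tool arm_command, never from a script. Its argument "plan" is a list that holds one entry, the list of rows, each a list of 7 numbers: the shift along the tool's x, y, z in a scale on which 1.0 is 80 cm, then the turn, a rotation vector about the tool's x, y, z in shares of 2 rad (1.0 is 2 rad), then the closure, from -1 (fully open) to 1 (shut). A call has 1 to 12 rows; each row is the pose to reach, as a shift and turn from the pose commanded when the call began, along the tool's axes at that moment; what a row does not reach only later rows make up. A row lasts 1/10 s, in which the tool goes at most 50 mm and 8.59 degrees, less where a joint would pass 70% of its speed; a pose out of reach is approached as far as the arm can. A shift or turn number past 1, either way, is cut back to 1. A call with a gripper value outside its range is refused whole. The fingers move at their own pace and stop on an object; "squeeze" is the grip in N (left out, the last holds). Time passes only in rows, so rows that repeat a pose let the fingers close. It gives the time, the measured TCP pose, the force, the opening and the grip force at its end, in the units of the state.
- ctrl.get_obs(): the state, without advancing time (a new reading comes with each control period).
- cams.camera(name): name is "scene" or "top"; returns (picture, depth): 480x640x3 uint8, blue, green, red; 480x640 float32, m along the optical axis (not along the pixel's ray), 0 where there is no reading.
- cams.camera_info(name): a dict with "fx", "fy", "cx", "cy" (pixels), "world_to_cam" (4x4, takes a point from world to camera coordinates). Camera axes: x right, y down, z forward; pixel columns grow to the right and rows downward; lengths in m; the calibration is good to about 2 mm. A picture is of the moment at which its call begins. camera_info takes no time and is no camera call.
- ctrl.hand_in(): hands the job in; it is judged then, once.
The state is a dict: "time_s": time; "qpos": joint angles; "joint_vel": joint speeds; "tau": joint torques, N m; "ee_pos": TCP position; "eef_rot": TCP orientation; "force": force on the tool from outside, world axes, zero at the start; "moment": the same for the moment, N m; "grip_width": finger opening in m; "grip_force": force on a finger pad.
Only numpy, scipy, OpenCV 4.12 (cv2) and the standard library are available. Lean on these libraries where they do the work, as an engineer would, in place of code of your own. Each camera call takes 0.05 s, during which the arm holds its last target. There are 200 camera calls.

## Working session

There is one attempt and no reset: what is moved stays moved. The work goes in short steps, Python scripts to look and compute and a tool call to move; the robot and the scene stay as the last step left them, time stands still between calls to the robot, and variables do not carry over. Pictures are saved under pics/ and viewed, at most 10 in all, crops included, and the job is handed in when it is done.

Besides the shell and the picture viewer there is one more tool, called after "Emit:" by a JSON object that holds its "api" and its "payload". arm_command: Moves the arm, as the interface text tells. Its arguments: {"type":"object","properties":{"plan":{"type":"array"},"squeeze":{"type":"number"}},"required":["plan"]}

```bash
mkdir -p pics; cat > h.py <<'E'
import numpy as np, cv2
from station import ctrl, cams
from scipy.spatial.transform import Rotation as R
def grab(n):
    p,d=cams.camera(n); i=cams.camera_info(n); return p,d,i
def cloud(d,i):
    v,u=np.mgrid[0:480,0:640]
    c=np.stack([(u-i['cx'])*d/i['fx'],(v-i['cy'])*d/i['fy'],d,np.ones_like(d)],-1)
    w=c@np.linalg.inv(i['world_to_cam']).T
    w[d==0]=np.nan
    return w[...,:3]
def proj(P,i):
    c=i['world_to_cam']@np.append(P,1); return i['fx']*c[0]/c[2]+i['cx'],i['fy']*c[1]/c[2]+i['cy']
E
python3 - <<'E'
from h import *
for n in('scene','top'):
    p,d,i=grab(n); cv2.imwrite(f'pics/{n}0.png',p); np.savez(f'{n}0.npz',p=p,d=d)
    c=np.linalg.inv(i['world_to_cam']); print(n,c.round(3),i['fx'])
print(ctrl.get_obs())
E
```

```text
scene [[-0.974  0.196 -0.115  0.593]
 [ 0.227  0.848 -0.48   0.806]
 [ 0.003 -0.493 -0.87   1.241]
 [ 0.     0.     0.     1.   ]] 611.6104299615502
top [[-0.03  -0.993  0.116  0.303]
 [-1.     0.03   0.005  0.182]
 [-0.008 -0.116 -0.993  1.37 ]
 [ 0.     0.     0.     1.   ]] 557.6117974430487
{'time_s': 0.1, 'qpos': array([-1.23759132e+00,  3.00408637e-01,  1.52147694e+00, -6.40503982e-07,
        1.32067551e+00, -6.66480110e-02]), 'joint_vel': array([-1.11455906e-03, -1.82058140e-03, -1.11040330e-03,  6.81479893e-06,
       -5.27325646e-04,  1.68812199e-03]), 'tau': array([-2.15689070e-04, -5.32638216e+01, -3.53282368e+01,  7.08149979e-02,
        2.34627840e-02, -8.68050233e-05]), 'ee_pos': array([ 0.21400903, -0.50642595,  0.20496464]), 'eef_rot': array([-3.14062632e+00, -6.38777992e-05,  3.99853143e-01]), 'force': array([ 0.36604156,  1.02149645, -0.54693535]), 'moment': array([ 0.01253091,  0.00183326, -0.00785609]), 'grip_force': 0.0, 'grip_width': 0.09393630972765278}
```

View pics/scene0.png

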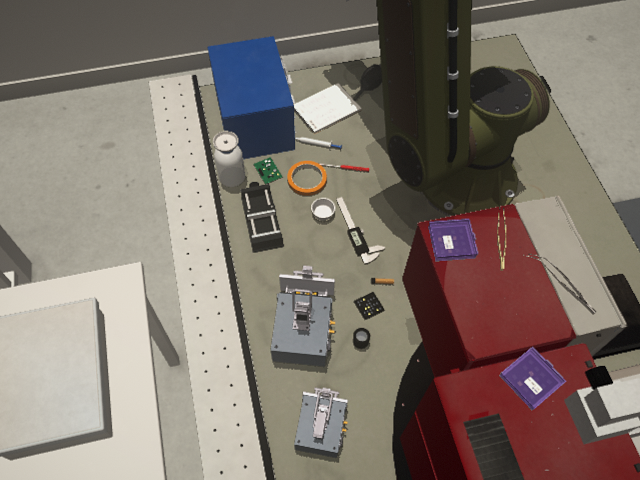

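View pics/top0.png

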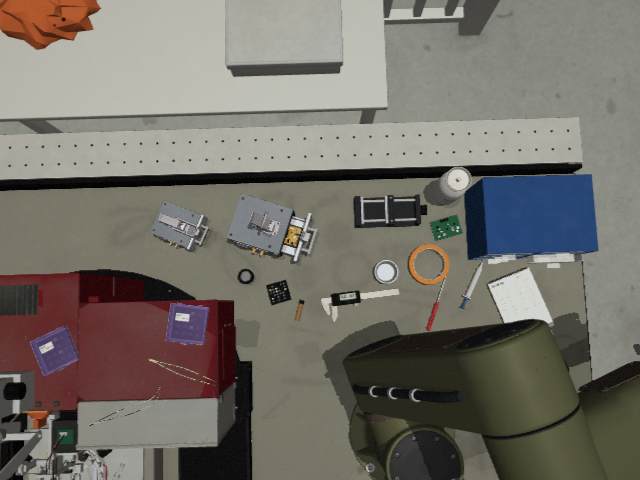

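Two grey boxes are in view. The one at scene (303,325) / top (265,225) is bigger and has its drawer open. The other, at scene (322,420) / top (180,226), is smaller and shut. The first fits the description. I'll confirm in an enlarged crop and measure it.

```bash
python3 - <<'E'
from h import *
out=[]
for n,(x0,y0,x1,y1) in (('scene',(255,255,355,380)),('top',(215,180,335,280))):
    z=np.load(n+'0.npz'); p,d=z['p'],z['d']; i=cams.camera_info(n)
    out.append(cv2.resize(p[y0:y1,x0:x1],None,fx=4 if n=='scene' else 3.3,fy=4 if n=='scene' else 3.3,interpolation=cv2.INTER_CUBIC))
    w=cloud(d,i)[y0:y1,x0:x1].reshape(-1,3)
    m=abs(w[:,2]-0.072)<0.004
    q=w[m]; print(n,m.sum(), q.mean(0).round(4))
    r=cv2.minAreaRect((q[:,:2]*1000).astype(np.float32)); print(r, cv2.boxPoints(r).round(0).tolist())
    hi=w[w[:,2]>0.085]; print('high',len(hi)); print(hi[np.argsort(-hi[:,2])][:12].round(3).tolist())
h=min(600,max(o.shape[0] for o in out))
W=[cv2.copyMakeBorder(o,0,h-o.shape[0],0,0,cv2.BORDER_CONSTANT) for o in out]
im=np.hstack(W); print(im.shape); cv2.imwrite('pics/crop.png',im[:600,:800])
E
```

```text
scene 2651 [0.4957 0.3208 0.0712]
((490.2485046386719, 301.394287109375), (176.6025848388672, 118.73571014404297), 70.64002990722656) [[405.0, 238.0], [517.0, 198.0], [576.0, 365.0], [464.0, 404.0]]
high 477
[[0.487, 0.302, 0.182], [0.486, 0.304, 0.182], [0.489, 0.301, 0.181], [0.498, 0.296, 0.18], [0.493, 0.299, 0.179], [0.475, 0.31, 0.179], [0.494, 0.299, 0.179], [0.485, 0.301, 0.179], [0.475, 0.307, 0.178], [0.502, 0.299, 0.178], [0.493, 0.301, 0.178], [0.502, 0.296, 0.178]]
top 2106 [0.4937 0.3148 0.0724]
((490.0691223144531, 298.66717529296875), (177.37379455566406, 118.12382507324219), 70.30974578857422) [[405.0, 235.0], [516.0, 195.0], [576.0, 362.0], [464.0, 402.0]]
high 390
[[0.493, 0.296, 0.184], [0.476, 0.303, 0.183], [0.48, 0.3, 0.183], [0.485, 0.3, 0.182], [0.502, 0.294, 0.182], [0.478, 0.3, 0.182], [0.496, 0.294, 0.181], [0.491, 0.296, 0.181], [0.485, 0.298, 0.181], [0.487, 0.3, 0.181], [0.487, 0.298, 0.18], [0.505, 0.294, 0.18]]
(500, 796, 3)
```

View pics/crop.png

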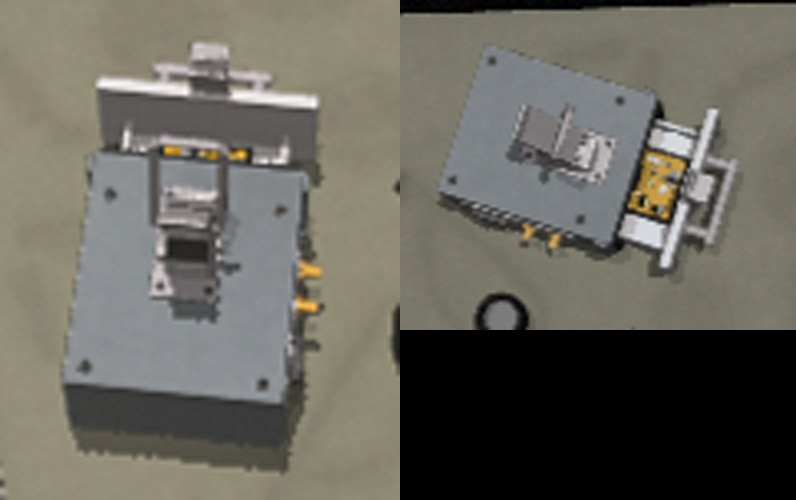

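The crop confirms it. The larger box has its drawer open to world -y, the lever half up and the loop standing steeply. Next I'll fit the box frame.

```bash
cat >> h.py <<'E'
def boxpts(n,p,d,i,O,yaw):
    w=cloud(d,i).reshape(-1,3); c,s=np.cos(yaw),np.sin(yaw)
    q=w-np.array([O[0],O[1],0]); b=np.c_[c*q[:,0]+s*q[:,1],-s*q[:,0]+c*q[:,1],q[:,2]]
    return b
E
python3 - <<'E'
from h import *
from scipy.optimize import minimize
P=[]
for n in('scene','top'):
    z=np.load(n+'0.npz'); i=cams.camera_info(n)
    b=boxpts(n,z['p'],z['d'],i,(0,0),0); P.append(b)
# body edges from top face only: exclude panel; fit yaw by minAreaRect on body
C=np.array([.508,.335])
for yaw in [np.radians(70.45)]:
    for k in range(3):
        r_=[]
        for b in P:
            c,s=np.cos(yaw),np.sin(yaw); q=b[:,:2]-C
            x=c*q[:,0]+s*q[:,1]; y=-s*q[:,0]+c*q[:,1]; m=(abs(b[:,2]-.072)<.004)&(abs(x)<.2)&(abs(y)<.09)
            m&=x>-.066 if k else x>-.06
            r=cv2.minAreaRect((b[m][:,:2]*1000).astype(np.float32)); r_.append(r)
            xx,yy=x[m],y[m]
            print(k,r, 'x',np.percentile(xx,[.5,99.5]).round(4),'y',np.percentile(yy,[.5,99.5]).round(4))
        ext=[]
yaw=np.radians(70.45)
for n,b in zip('st',P):
    c,s=np.cos(yaw),np.sin(yaw); q=b[:,:2]-C
    x=c*q[:,0]+s*q[:,1]; y=-s*q[:,0]+c*q[:,1]; z=b[:,2]
    g=lambda m:(m.sum(),x[m].min().round(4),x[m].max().round(4),y[m].min().round(4),y[m].max().round(4),np.median(x[m]).round(4),np.median(y[m]).round(4),np.median(z[m]).round(4)) if m.any() else None
    near=(abs(y)<.09)&(abs(x)<.2)
    print(n,'panel',g(near&(abs(z-.07)<.005)&(x<-.08)))
    print('handle',g(near&(abs(z-.048)<.006)&(x<-.1)))
    print('keeper',g(near&(z>.09)&(z<.125)&(x<-.07)))
    print('loopbar',g(near&(z>.172)))
    print('lever',g(near&(z>.125)&(z<.17)&(abs(y)<.012)))
    m=near&(z>.09)&(abs(y)<.03)&(x>-.08); a=np.c_[x,y,z][m]; a=a[np.argsort(-a[:,2])]; print(a[::8].round(3).tolist())
E
```

```text
0 ((516.4539184570312, 403.197998046875), (266.28314208984375, 121.62450408935547), 77.82400512695312) x [-0.0591  0.1747] y [-0.0492  0.0817]
0 ((516.3795776367188, 399.3307189941406), (256.3694152832031, 120.82093048095703), 77.21070861816406) x [-0.0592  0.1683] y [-0.0499  0.0804]
1 ((515.751708984375, 399.9437255859375), (272.94140625, 121.62450408935547), 77.82400512695312) x [-0.0654  0.1745] y [-0.0492  0.0816]
1 ((515.388427734375, 395.6966552734375), (263.5877990722656, 121.37796783447266), 76.89126586914062) x [-0.0655  0.1681] y [-0.0499  0.0804]
2 ((515.751708984375, 399.9437255859375), (272.94140625, 121.62450408935547), 77.82400512695312) x [-0.0654  0.1745] y [-0.0492  0.0816]
2 ((515.388427734375, 395.6966552734375), (263.5877990722656, 121.37796783447266), 76.89126586914062) x [-0.0655  0.1681] y [-0.0499  0.0804]
s panel (np.int64(276), np.float64(-0.1273), np.float64(-0.08), np.float64(-0.0542), np.float64(0.0648), np.float64(-0.1189), np.float64(0.0076), np.float64(0.0696))
handle (np.int64(201), np.float64(-0.1496), np.float64(-0.1144), np.float64(-0.055), np.fl
[... 2652 characters left out ...]
, [-0.012, 0.017, 0.154], [-0.009, -0.004, 0.151], [-0.009, 0.005, 0.149], [-0.013, 0.011, 0.147], [-0.013, -0.003, 0.145], [-0.019, -0.001, 0.144], [-0.034, 0.025, 0.143], [-0.017, -0.003, 0.142], [-0.018, 0.006, 0.139], [-0.019, 0.003, 0.138], [-0.02, 0.007, 0.136], [-0.019, 0.005, 0.134], [-0.026, 0.012, 0.132], [-0.023, 0.017, 0.13], [-0.03, -0.004, 0.128], [-0.026, 0.013, 0.127], [-0.03, 0.011, 0.122], [-0.037, 0.006, 0.118], [-0.037, 0.015, 0.116], [-0.023, 0.017, 0.115], [-0.04, 0.016, 0.113], [-0.026, -0.009, 0.111], [-0.041, -0.002, 0.108], [-0.043, 0.005, 0.107], [-0.045, -0.007, 0.1], [-0.053, 0.002, 0.096], [-0.048, 0.011, 0.095], [-0.045, -0.005, 0.093], [-0.043, -0.005, 0.091]]
```

```bash
cat >> h.py <<'E'
YAW=np.radians(70.45); O=np.array([.498,.322,0]); B=R.from_euler('z',YAW)
def state():
    o=ctrl.get_obs(); b=B.inv().apply(np.array(o['ee_pos'])-O)*1000
    print('t',round(o['time_s'],2),'box mm',b.round(1),'F box',B.inv().apply(o['force']).round(1),'yaw',round(o['eef_rot'][2],4),'w',round(o['grip_width']*1000,1),'gf',round(o['grip_force'],1)); return o
def go(x,y,z):
    o=state(); T=R.from_euler('xyz',o['eef_rot']); W=R.from_euler('xyz',[np.pi,0,YAW])
    t=B.apply(np.array([x,y,z])/1000)+O
    print('shift',(T.inv().apply(t-o['ee_pos'])*1000).round(1),'turn',(T.inv()*W).as_rotvec().round(3))
E
python3 - <<'E'
from h import *
go(-165,0,200)
z=np.load('top0.npz'); i=cams.camera_info('top'); w=cloud(z['d'],i).reshape(-1,3)
m=(w[:,2]>.1)&(w[:,2]<.5)&(w[:,1]<.17)&(w[:,0]>.25)&(w[:,0]<.7)&(w[:,1]>-.6)
for a in np.arange(-.6,.15,.05):
    k=m&(abs(w[:,1]-a-.025)<.025)
    if k.any(): print(round(a,2),w[k][:,0].min().round(3),np.median(w[k][:,2]).round(3),w[k][:,2].max().round(3))
E
```

```text
t 0.1 box mm [-875.7   -9.6  205. ] F box [ 1.1 -0.  -0.5] yaw 0.3999 w 93.9 gf 0.0
shift [ 472.7 -530.8    5.5] turn [-0.001 -0.    -0.83 ]
-0.45 0.385 0.167 0.174
-0.4 0.383 0.167 0.176
-0.35 0.384 0.167 0.175
-0.3 0.391 0.167 0.176
-0.25 0.391 0.167 0.175
-0.2 0.401 0.162 0.175
-0.15 0.542 0.134 0.146
-0.1 0.257 0.478 0.499
-0.05 0.25 0.453 0.5
```

Careful with the scale: shifts go in shares of 80 cm and turns go in shares of 2 rad. That gives: -531 mm / 800 = -0.6638, 473 mm / 800 = 0.5913, -0.83 rad / 2 = -0.415.

Emit:
{"api": "arm_command", "payload": {"plan": [[[0.0625, -0.0625, -0.0625, 0, 0, -0.05, 1], [0.5913, -0.6638, -0.0625, 0, 0, -0.415, 1], [0.5913, -0.6638, -0.0625, 0, 0, -0.415, 1], [0.5913, -0.6638, -0.0625, 0, 0, -0.415, 1], [0.5913, -0.6638, -0.0625, 0, 0, -0.415, 1], [0.5913, -0.6638, -0.0625, 0, 0, -0.415, 1], [0.5913, -0.6638, -0.0625, 0, 0, -0.415, 1], [0.5913, -0.6638, -0.0625, 0, 0, -0.415, 1], [0.5913, -0.6638, -0.0625, 0, 0, -0.415, 1], [0.5913, -0.6638, -0.0625, 0, 0, -0.415, 1], [0.5913, -0.6638, -0.0625, 0, 0, -0.415, 1], [0.5913, -0.6638, -0.0625, 0, 0, -0.415, 1]]], "squeeze": 20}}

```text
time_s: 1.3
ee_pos: [0.4047, 0.0545, 0.2518]
eef_rot: [3.141, -0.0, 1.23]
force: [0.7, -0.3, -0.1]
grip_width: 0.002
grip_force: 0.0
```

```bash
python3 -c "
from h import *
go(-165,0,40)"
```

```text
t 1.3 box mm [-283.3   -1.6  251.8] F box [-0.1 -0.8 -0.1] yaw 1.23 w 2.0 gf 0.0
shift [118.3  -1.6 211.8] turn [ 0. -0.  0.]
```

Converted, 212 mm / 800 = 0.265, 118 mm / 800 = 0.1475.

Emit:
{"api": "arm_command", "payload": {"plan": [[[0.1475, -0.0025, 0, 0, 0, 0, 1], [0.1475, -0.0025, 0.125, 0, 0, 0, 1], [0.1475, -0.0025, 0.265, 0, 0, 0, 1], [0.1475, -0.0025, 0.265, 0, 0, 0, 1], [0.1475, -0.0025, 0.265, 0, 0, 0, 1], [0.1475, -0.0025, 0.265, 0, 0, 0, 1], [0.1475, -0.0025, 0.265, 0, 0, 0, 1], [0.1475, -0.0025, 0.265, 0, 0, 0, 1]]]}}

```text
time_s: 2.1
ee_pos: [0.4424, 0.1641, 0.0403]
eef_rot: [-3.141, 0.0, 1.23]
force: [0.8, 0.3, 1.2]
grip_width: 0.0005
grip_force: 0.0
```

```bash
python3 -c "
from h import *
go(-140,0,40)"
```

```text
t 2.1 box mm [-167.4   -0.4   40.3] F box [ 0.6 -0.6  1.2] yaw 1.23 w 0.5 gf 0.0
shift [27.4 -0.4  0.3] turn [-0.  0.  0.]
```

Push in toward the expected contact at tool x ≈ -107, with about 12 mm left to feel.

Converted, 50 mm / 800 = 0.0625, 48 mm / 800 = 0.06.

Emit:
{"api": "arm_command", "payload": {"plan": [[[0.0125, 0, 0, 0, 0, 0, 1], [0.0225, 0, 0, 0, 0, 0, 1], [0.03, 0, 0, 0, 0, 0, 1], [0.0375, 0, 0, 0, 0, 0, 1], [0.045, 0, 0, 0, 0, 0, 1], [0.0525, 0, 0, 0, 0, 0, 1], [0.06, 0, 0, 0, 0, 0, 1], [0.0625, 0, 0, 0, 0, 0, 1], [0.0625, 0, 0, 0, 0, 0, 1]]]}}

```text
time_s: 3.0
ee_pos: [0.459, 0.2116, 0.0395]
eef_rot: [-3.142, -0.0, 1.23]
force: [0.6, -0.7, -0.0]
grip_width: 0.0004
grip_force: 0.0
```

```bash
python3 -c "
from h import *
state()"
```

```text
t 3.0 box mm [-117.1   -0.2   39.5] F box [-0.5 -0.8 -0. ] yaw 1.2301 w 0.4 gf 0.0
```

Converted, 8 mm / 800 = 0.01, 7 mm / 800 = 0.0088.

Emit:
{"api": "arm_command", "payload": {"plan": [[[0.0038, 0, 0, 0, 0, 0, 1], [0.0063, 0, 0, 0, 0, 0, 1], [0.0088, 0, 0, 0, 0, 0, 1], [0.01, 0, 0, 0, 0, 0, 1]]]}}

```text
time_s: 3.4
ee_pos: [0.4611, 0.2179, 0.0394]
eef_rot: [-3.141, 0.003, 1.23]
force: [-5.4, -14.6, 5.5]
grip_width: 0.0001
grip_force: 7.6
```

```bash
python3 -c "
from h import *
state()"
```

```text
t 3.4 box mm [-1.105e+02 -1.000e-01  3.940e+01] F box [-15.6   0.2   5.5] yaw 1.2301 w 0.1 gf 7.6
```

Converted, -200 mm / 800 = -0.25, -130 mm / 800 = -0.1625.

Emit:
{"api": "arm_command", "payload": {"plan": [[[-0.05, 0, 0, 0, 0, 0, 1], [-0.1625, 0, -0.075, 0, 0, 0, 1], [-0.1625, 0, -0.25, 0, 0, 0, -0.3], [-0.1625, 0, -0.25, 0, 0, 0, -0.3], [-0.1625, 0, -0.25, 0, 0, 0, -0.3], [-0.1625, 0, -0.25, 0, 0, 0, -0.3], [-0.1625, 0, -0.25, 0, 0, 0, -0.3]]]}}

```text
time_s: 4.1
ee_pos: [0.4194, 0.096, 0.2436]
eef_rot: [3.135, -0.004, 1.229]
force: [-0.8, 0.7, -1.9]
grip_width: 0.0372
grip_force: 0.0
```

```bash
cat > m.py <<'E'
from h import *
def meas(tag):
    out=[]
    for n,(x0,y0,x1,y1) in (('scene',(255,255,355,380)),('top',(215,180,335,280))):
        p,d,i=grab(n); f=4 if n=='scene' else 3.3
        out.append(cv2.resize(p[y0:y1,x0:x1],None,fx=f,fy=f,interpolation=cv2.INTER_CUBIC))
        b=boxpts(n,p,d,i,O,YAW)*1000; x,y,z=b.T
        near=(abs(y)<75)&(x>-150)&(x<66)
        def g(s,m):
            if m.sum()>3: print(n,s,m.sum(),'x',np.percentile(x[m],[2,50,98]).round(1),'y',np.percentile(y[m],[2,50,98]).round(1),'z',np.percentile(z[m],[2,50,98]).round(1))
        g('top',near&(abs(z-72)<4)&(x>-60)); g('panel',near&(abs(z-71)<4)&(x<-66)&(x>-85)); g('handle',near&(abs(z-49)<4)&(x<-80)&(abs(y)<32))
        g('keeper',(abs(y)<12)&(x<-62)&(x>-105)&(z>84)&(z<130))
        g('bar',(abs(y)<18)&(x>-60)&(x<0)&(z>170)&(z<200))
        g('lever',(abs(y)<12)&(x>-30)&(x<50)&(z>130)&(z<165))
    h=max(o.shape[0] for o in out); im=np.hstack([cv2.copyMakeBorder(o,0,h-o.shape[0],0,0,cv2.BORDER_CONSTANT) for o in out])
    cv2.imwrite(f'pics/{tag}.png',im[:600,:800])
E
python3 -c "
from m import *
state(); meas('a1')"
```

```text
t 4.1 box mm [-239.3   -1.6  243.6] F box [ 0.4  1.  -1.9] yaw 1.2289 w 37.2 gf 0.0
scene top 2364 x [-57.4  11.9  63.5] y [-52.8   3.1  54.9] z [68.2 71.1 75.2]
scene panel 173 x [-76.5 -70.7 -66.4] y [-57.9   7.6  56.4] z [67.4 69.8 73.7]
scene handle 66 x [-100.7  -95.2  -87.6] y [-30.1  11.1  30.2] z [45.1 48.1 51.7]
scene keeper 93 x [-90.1 -75.3 -69.4] y [-9.7  0.6  9.6] z [ 88.8  96.6 105.2]
scene bar 49 x [-25.8 -22.9 -20. ] y [-16.    1.5  17.1] z [172.8 176.7 180.9]
scene lever 57 x [-8.8  7.7 10.9] y [-10.7  -0.6  11.3] z [130.4 146.8 160.6]
top top 1811 x [-58.    6.2  61.2] y [-53.6   6.5  54.9] z [68.5 72.7 75.8]
top panel 177 x [-78.5 -72.2 -66.2] y [-56.5   9.6  55.1] z [67.5 71.2 74.5]
top handle 108 x [-101.9  -96.6  -80.8] y [-30.    1.7  29.3] z [45.3 49.4 52.8]
top keeper 80 x [-91.1 -81.6 -71.9] y [-10.2  -0.2   9.7] z [ 91.   96.8 106.9]
top bar 37 x [-27.1 -25.1 -22.3] y [-16.3  -0.4  16.9] z [173.9 178.3 182.3]
top lever 120 x [-11.9  -0.4   9.3] y [-10.8   0.2  11.3] z [130.5 144.6 159.8]
```

View pics/a1.png

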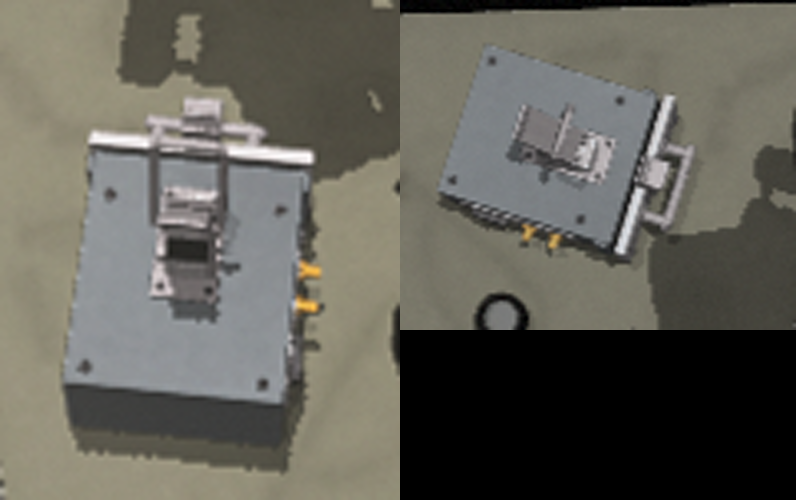

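The drawer is now shut to the gasket: the handle is at box x -96.5, which puts the seat near x -77.5. The bar is at box (-24, 0, 176). Moving above the loop to grasp it.

Converted, 215 mm / 800 = 0.2688, 20 mm / 800 = 0.025.

Emit:
{"api": "arm_command", "payload": {"plan": [[[0.2688, -0.0025, 0.025, 0, 0, 0, -0.3], [0.2688, -0.0025, 0.025, 0, 0, 0, -0.3], [0.2688, -0.0025, 0.025, 0, 0, 0, -0.3], [0.2688, -0.0025, 0.025, 0, 0, 0, -0.3], [0.2688, -0.0025, 0.025, 0, 0, 0, -0.3], [0.2688, -0.0025, 0.025, 0, 0, 0, -0.3]]]}}

```text
time_s: 4.8
ee_pos: [0.4875, 0.3014, 0.2165]
eef_rot: [-3.139, 0.003, 1.233]
force: [0.3, 0.2, 0.5]
grip_width: 0.061
grip_force: 0.0
```

```bash
python3 -c "
from h import *
go(-24,0.3,157)"
```

```text
t 4.8 box mm [-22.9   3.  216.5] F box [ 0.2 -0.2  0.5] yaw 1.2325 w 61.0 gf 0.0
shift [-0.9  2.9 59.5] turn [-0.003  0.003  0.003]
```

Converted, 34 mm / 800 = 0.0425, 30 mm / 800 = 0.0375.

Emit:
{"api": "arm_command", "payload": {"plan": [[[0, 0, 0.0375, 0, 0, 0, -0.3], [0, 0, 0.0425, 0, 0, 0, -0.3], [0, 0, 0.0425, 0, 0, 0, -0.3]]]}}

```text
time_s: 5.1
ee_pos: [0.4877, 0.2987, 0.1849]
eef_rot: [-3.14, 0.002, 1.229]
force: [-0.7, -0.1, -0.0]
grip_width: 0.0613
grip_force: 0.0
```

```bash
python3 -c "
from h import *
go(-24,0.3,157)"
```

```text
t 5.1 box mm [-25.4   2.  184.9] F box [-0.3  0.7 -0. ] yaw 1.2292 w 61.3 gf 0.0
shift [ 1.5  1.7 27.9] turn [-0.002  0.002 -0.   ]
```

Grasp gently, with the fingers closing on the side wires.

Converted, 28 mm / 800 = 0.035, 1.5 mm / 800 = 0.0019.

Emit:
{"api": "arm_command", "payload": {"plan": [[[0.0013, 0.0019, 0.0175, 0, 0, 0, -0.3], [0.0013, 0.0019, 0.035, 0, 0, 0, -0.3], [0.0013, 0.0019, 0.035, 0, 0, 0, -0.3], [0.0013, 0.0019, 0.035, 0, 0, 0, 0.3], [0.0013, 0.0019, 0.035, 0, 0, 0, 0.3], [0.0013, 0.0019, 0.035, 0, 0, 0, 0.3], [0.0013, 0.0019, 0.035, 0, 0, 0, 0.3], [0.0013, 0.0019, 0.035, 0, 0, 0, 0.3]]], "squeeze": 15}}

```text
time_s: 5.9
ee_pos: [0.4897, 0.3003, 0.158]
eef_rot: [-3.141, -0.0, 1.23]
force: [-4.5, 1.3, 2.2]
grip_width: 0.0382
grip_force: 15.0
```

```bash
python3 -c "
from m import *
state(); meas('a2')"
```

```text
t 5.9 box mm [-23.2   0.6 158. ] F box [-0.3  4.7  2.2] yaw 1.23 w 38.2 gf 15.0
scene top 2316 x [-57.3  11.7  63.4] y [-53.1   2.6  54.9] z [68.2 71.1 75.3]
scene panel 111 x [-77.2 -71.5 -66.4] y [-58.4  11.1  57.9] z [67.2 70.1 74.2]
scene handle 31 x [-99.5 -93.8 -86.9] y [-30.7 -24.1  28. ] z [45.3 48.7 52.3]
scene keeper 51 x [-76.4 -72.5 -69.6] y [-9.6  0.6  9.5] z [ 88.2  97.  105.6]
scene bar 51 x [-26.1 -22.2 -19.6] y [-16.2   1.5  17.2] z [171.  176.8 180.5]
scene lever 56 x [-7.2  7.8 12.8] y [-10.8  -0.6  11.2] z [131.2 144.8 160. ]
top top 77 x [-45.4 -32.8  62. ] y [-52.6 -37.8  55.7] z [69.4 72.5 75.5]
top panel 9 x [-78. -75. -72.] y [-58.5 -55.9 -52.7] z [67.8 70.4 74.5]
```

View pics/a2.png

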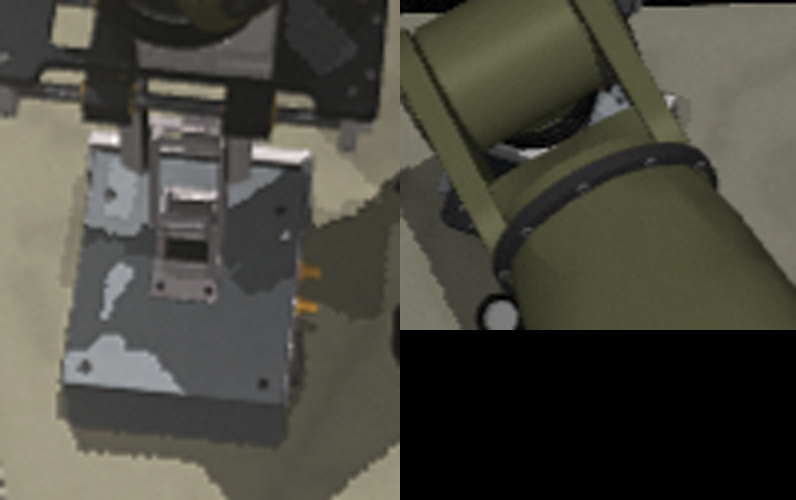

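Converted, -64 mm / 800 = -0.08, -59.5 mm / 800 = -0.0744.

Emit:
{"api": "arm_command", "payload": {"plan": [[[-0.0113, -0.0006, 0.0015, 0, 0, 0, 0.3], [-0.0225, -0.0006, 0.0045, 0, 0, 0, 0.3], [-0.0338, -0.0006, 0.0095, 0, 0, 0, 0.3], [-0.0444, -0.0006, 0.0163, 0, 0, 0, 0.3], [-0.0538, -0.0006, 0.0243, 0, 0, 0, 0.3], [-0.062, -0.0006, 0.033, 0, 0, 0, 0.3], [-0.0688, -0.0006, 0.0425, 0, 0, 0, 0.3], [-0.0744, -0.0006, 0.0531, 0, 0, 0, 0.3], [-0.0775, -0.0006, 0.06, 0, 0, 0, 0.3], [-0.08, -0.0006, 0.065, 0, 0, 0, 0.3], [-0.08, -0.0006, 0.065, 0, 0, 0, 0.3]]]}}

```text
time_s: 7.1
ee_pos: [0.4679, 0.2395, 0.1051]
eef_rot: [-3.141, 0.001, 1.23]
force: [0.8, -0.8, 0.5]
grip_width: 0.0376
grip_force: 15.0
```

```bash
python3 -c "
from m import *
state(); p,d,i=grab('scene'); b=boxpts('s',p,d,i,O,YAW).reshape(480,640,3)*1000
cv2.imwrite('pics/a3.png',cv2.resize(p[240:360,250:360],None,fx=5,fy=5,interpolation=cv2.INTER_CUBIC))
x,y,z=b[...,0],b[...,1],b[...,2]
m=(abs(y)<20)&(x>-110)&(x<0)&(z>85)&(z<175)
for X in range(-105,0,5):
    k=m&(abs(x-X)<2.5)
    for nm,kk in (('c',k&(abs(y)<11)),('s',k&(abs(y)>=12.5))):
        if kk.sum()>1: print(X,nm,kk.sum(),np.percentile(z[kk],[5,50,95]).round(1),end=' | ')
    print()
"
```

```text
t 7.1 box mm [-87.8   0.8 105.1] F box [-0.5 -1.   0.5] yaw 1.2298 w 37.6 gf 15.0



-90 c 16 [ 88.6  91.8 116.2] | -90 s 8 [114.6 138.9 165.6] | 
-85 c 35 [ 91.8 114.6 120.7] | -85 s 18 [114.6 118.  144.6] | 
-80 c 7 [ 96.4  98.3 101.6] | -80 s 24 [114.2 125.9 168.5] | 
-75 c 32 [ 94.7 100.8 104.8] | -75 s 12 [112.2 116.1 128.4] | 
-70 c 26 [ 90.2  94.9 101.4] | -70 s 10 [110.9 115.9 119.7] | 
-65 s 10 [112.7 116.5 119.6] | 
-60 s 13 [109.9 115.4 118.3] | 
-55 s 7 [111.2 114.  115.4] | 
-50 s 12 [111.6 115.2 119.5] | 
-45 s 10 [111.7 115.1 116.9] | 
-40 s 8 [113.2 115.2 118.7] | 
-35 c 3 [88.4 88.5 88.8] | -35 s 13 [113.3 115.4 117.1] | 
-30 c 20 [ 87.5 102.1 112.8] | -30 s 11 [112.9 115.4 117.3] | 
-25 c 88 [ 99.4 132.5 165.2] | -25 s 10 [111.4 115.  116.6] | 
-20 c 91 [ 88.2 135.8 163.3] | -20 s 15 [ 99.  114.3 118.1] | 
-15 c 32 [ 88.6  92.6 123.4] | -15 s 7 [113.5 115.  117.8] | 
-10 c 24 [88.  91.8 93.8] | 
-5 c 21 [90.2 93.1 94.7] |
```

View pics/a3.png

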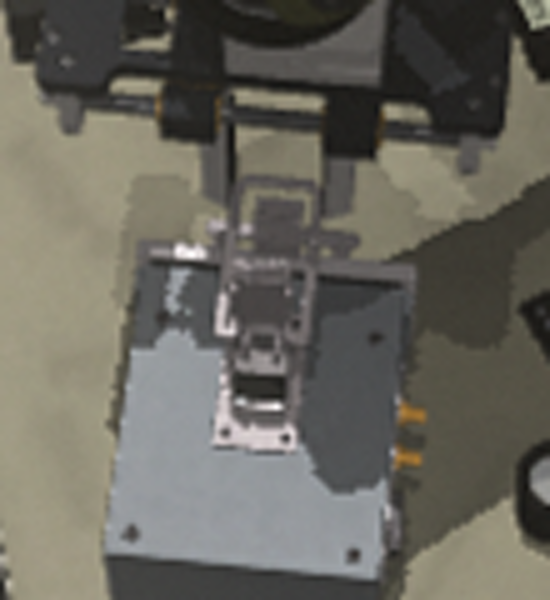

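The bar has crept to about 9 mm above the tips. It now lies level at box (-86.5, z 113.5), in front of and above the keeper, with nothing touching. I'll lower it and feel for the ledge.

Converted, 12.5 mm / 800 = 0.0156, 11 mm / 800 = 0.0138.

Emit:
{"api": "arm_command", "payload": {"plan": [[[0.0013, 0, 0.005, 0, 0, 0, 0.3], [0.0013, 0, 0.01, 0, 0, 0, 0.3], [0.0013, 0, 0.0138, 0, 0, 0, 0.3], [0.0013, 0, 0.0156, 0, 0, 0, 0.3], [0.0013, 0, 0.0156, 0, 0, 0, 0.3]]]}}

```text
time_s: 7.65
ee_pos: [0.4684, 0.2409, 0.093]
eef_rot: [-3.142, -0.0, 1.23]
force: [0.7, 1.0, 0.4]
grip_width: 0.0378
grip_force: 15.0
```

```bash
cat >> m.py <<'E'
def barm():
    state(); p,d,i=grab('scene'); b=boxpts('s',p,d,i,O,YAW)*1000; x,y,z=b.T
    zz=B.inv().apply(np.array(ctrl.get_obs()['ee_pos'])-O)[2]*1000
    # bar ends: y 10.5..14 (between keeper edge and wires), wires y 14.5..19
    k=(abs(y)>10.5)&(abs(y)<14)&(x<-65)&(x>-105)&(z>88)&(z<125); print('barends',b[k][np.argsort(b[k][:,0])].round(1).tolist())
    k=(abs(y)<9)&(x<-60)&(x>-105)&(z>86)&(z<125); q=b[k][np.argsort(b[k][:,0])]; print('mid',q[:,[0,2]].round(0).astype(int).tolist())
    k=(abs(y)>14)&(abs(y)<19)&(x<-25)&(x>-75)&(z>88)&(z<125); f=np.polyfit(x[k],z[k],1); print('wire z at -75',np.polyval(f,-75).round(1),'at -30',np.polyval(f,-30).round(1))
E
python3 -c "
from m import *
barm()"
```

```text
t 7.65 box mm [-86.3   0.8  93. ] F box [ 1.1 -0.3  0.4] yaw 1.2299 w 37.8 gf 15.0
barends [[-87.2, -13.3, 103.4], [-85.0, -13.1, 103.0], [-84.3, -10.9, 100.4], [-83.5, -12.9, 101.4], [-83.4, 12.3, 102.7], [-83.4, -10.7, 106.8], [-83.0, 12.3, 108.0]]
mid [[-87, 102], [-87, 92], [-87, 104], [-87, 94], [-87, 103], [-86, 91], [-86, 103], [-86, 94], [-86, 99], [-86, 105], [-86, 92], [-86, 106], [-85, 92], [-85, 103], [-85, 91], [-85, 104], [-85, 102], [-85, 95], [-85, 101], [-85, 92], [-85, 95], [-85, 103], [-84, 103], [-84, 104], [-84, 98], [-84, 107], [-84, 95], [-84, 101], [-83, 104], [-83, 95], [-83, 105], [-82, 104], [-82, 105], [-82, 97], [-82, 97], [-82, 105], [-79, 102], [-78, 102], [-78, 100], [-77, 102], [-77, 104], [-77, 105], [-76, 103], [-76, 105], [-76, 102], [-75, 102], [-75, 104], [-75, 100], [-75, 100], [-75, 107], [-75, 94], [-75, 99], [-75, 105], [-75, 102], [-75, 90], [-74, 96], [-74, 92], [-74, 104], [-74, 99], [-74, 106], [-74, 104], [-73, 97], [-73, 92], [-73, 101], [-73, 92], [-73, 91], [-73, 101], [-73, 101], [-72, 98], [-72, 91], [-72, 104], [-72, 97], [-72, 98], [-72, 96], [-72, 94], [-72, 86], [-71, 102], [-71, 90], [-71, 91], [-71, 100], [-71, 93], [-71, 97], [-70, 93], [-70, 91], [-70, 93], [-69, 97], [-69, 93], [-69, 96]]
wire z at -75 105.0 at -30 111.4
```

Converted, 2.5 mm / 800 = 0.0031, 2 mm / 800 = 0.0025.

Emit:
{"api": "arm_command", "payload": {"plan": [[[0, 0, 0.0013, 0, 0, 0, 0.3], [0, 0, 0.0025, 0, 0, 0, 0.3], [0, 0, 0.0031, 0, 0, 0, 0.3], [0, 0, 0.0031, 0, 0, 0, 0.3]]]}}

```text
time_s: 8.1
ee_pos: [0.4684, 0.2408, 0.0906]
eef_rot: [3.141, -0.0, 1.23]
force: [0.3, 1.2, 0.1]
grip_width: 0.0377
grip_force: 15.0
```

Emit:
{"api": "arm_command", "payload": {"plan": [[[0, 0, 0.0006, 0, 0, 0, 0.3], [0, 0, 0.0013, 0, 0, 0, 0.3], [0, 0, 0.0013, 0, 0, 0, 0.3]]]}}

```text
time_s: 8.4
ee_pos: [0.4684, 0.2408, 0.0896]
eef_rot: [-3.142, -0.0, 1.23]
force: [0.8, 1.6, 1.3]
grip_width: 0.0374
grip_force: 15.0
```

Converted, 1 mm / 800 = 0.0013, 0.5 mm / 800 = 0.0006.

Emit:
{"api": "arm_command", "payload": {"plan": [[[0, 0, 0.0006, 0, 0, 0, 0.3], [0, 0, 0.0013, 0, 0, 0, 0.3], [0, 0, 0.0013, 0, 0, 0, 0.3]]]}}

```text
time_s: 8.7
ee_pos: [0.4683, 0.2408, 0.0885]
eef_rot: [-3.141, 0.0, 1.23]
force: [0.8, 1.0, -0.0]
grip_width: 0.0377
grip_force: 15.0
```

```bash
python3 -c "
from m import *
barm()" | grep -v mid
```

```text
t 8.7 box mm [-86.5   0.8  88.5] F box [ 1.3 -0.4 -0. ] yaw 1.2299 w 37.7 gf 15.0
barends [[-85.1, -13.1, 98.3], [-83.7, 12.3, 102.0], [-83.4, -10.8, 102.1], [-83.2, -12.9, 97.4], [-82.3, -10.7, 99.7], [-81.8, 12.5, 101.3]]
wire z at -75 102.2 at -30 111.5
```

Converted, 1 mm / 800 = 0.0013, 0.5 mm / 800 = 0.0006.

Emit:
{"api": "arm_command", "payload": {"plan": [[[0, 0, 0.0006, 0, 0, 0, 0.3], [0, 0, 0.0013, 0, 0, 0, 0.3], [0, 0, 0.0013, 0, 0, 0, 0.3]]]}}

```text
time_s: 9.05
ee_pos: [0.4684, 0.2408, 0.0878]
eef_rot: [3.141, -0.0, 1.23]
force: [0.6, 0.8, 2.0]
grip_width: 0.0373
grip_force: 15.0
```

Converted, 1 mm / 800 = 0.0013, 0.5 mm / 800 = 0.0006.

Emit:
{"api": "arm_command", "payload": {"plan": [[[0, 0, 0.0006, 0, 0, 0, 0.3], [0, 0, 0.0013, 0, 0, 0, 0.3], [0, 0, 0.0013, 0, 0, 0, 0.3]]]}}

```text
time_s: 9.35
ee_pos: [0.4685, 0.2409, 0.087]
eef_rot: [3.141, -0.0, 1.23]
force: [-0.7, 1.8, 5.5]
grip_width: 0.0375
grip_force: 15.0
```

Touching the ledge at 5.5 N. I'll ease up 0.7 mm and draw back.

Converted, 5 mm / 800 = 0.0063, 1.5 mm / 800 = 0.0019.

Emit:
{"api": "arm_command", "payload": {"plan": [[[0, 0, -0.0009, 0, 0, 0, 0.3], [0.0019, 0, -0.0009, 0, 0, 0, 0.3], [0.0038, 0, -0.0009, 0, 0, 0, 0.3], [0.005, 0, -0.0009, 0, 0, 0, 0.3], [0.0063, 0, -0.0009, 0, 0, 0, 0.3], [0.0063, 0, -0.0009, 0, 0, 0, 0.3]]]}}

```text
time_s: 9.95
ee_pos: [0.4699, 0.2452, 0.0872]
eef_rot: [-3.141, 0.001, 1.23]
force: [-1.9, -4.7, 3.7]
grip_width: 0.0377
grip_force: 15.0
```

```bash
python3 -c "
from m import *
barm()" | grep -v mid
```

```text
t 9.95 box mm [-81.8   0.8  87.2] F box [-5.1  0.3  3.7] yaw 1.2298 w 37.7 gf 15.0
barends [[-80.8, 12.6, 98.6], [-80.8, -10.5, 98.1], [-80.4, -12.6, 98.3], [-80.1, 12.7, 95.3], [-79.5, 10.6, 100.8], [-77.9, -12.2, 98.8], [-77.2, 10.9, 100.7]]
wire z at -75 99.9 at -30 108.4
```

Converted, 1 mm / 800 = 0.0013, 0.5 mm / 800 = 0.0006.

Emit:
{"api": "arm_command", "payload": {"plan": [[[0.0006, 0, 0, 0, 0, 0, 0.3], [0.0013, 0, 0, 0, 0, 0, 0.3], [0.0013, 0, 0, 0, 0, 0, 0.3]]]}}

```text
time_s: 10.3
ee_pos: [0.4703, 0.2464, 0.0872]
eef_rot: [-3.141, 0.0, 1.23]
force: [-1.8, -4.5, 2.0]
grip_width: 0.0376
grip_force: 15.0
```

Converted, 0.8 mm / 800 = 0.001, 0.5 mm / 800 = 0.0006.

Emit:
{"api": "arm_command", "payload": {"plan": [[[0.0006, 0, 0, 0, 0, 0, 0.3], [0.001, 0, 0, 0, 0, 0, 0.3], [0.001, 0, 0, 0, 0, 0, 0.3]]]}}

```text
time_s: 10.6
ee_pos: [0.4706, 0.2473, 0.0872]
eef_rot: [-3.141, 0.0, 1.23]
force: [-1.1, -3.0, 0.3]
grip_width: 0.0378
grip_force: 15.0
```

```bash
python3 -c "
from m import *
barm()
p,d,i=grab('scene'); b=boxpts('s',p,d,i,O,YAW)*1000; x,y,z=b.T
k=(abs(y)<11)&(x>-35)&(x<45)&(z>105)&(z<175); q=b[k]
for Z in range(105,175,6):
  m=abs(q[:,2]-Z)<3
  if m.any(): print(Z,q[m][:,0].min().round(1),np.median(q[m][:,0]).round(1),q[m][:,0].max().round(1))
" | grep -v mid
```

```text
t 10.6 box mm [-79.6   0.8  87.2] F box [-3.2  0.   0.3] yaw 1.2298 w 37.8 gf 15.0
barends [[-82.2, -12.8, 94.7], [-77.8, 12.9, 99.9], [-77.2, -12.1, 100.1], [-76.6, 11.0, 97.3], [-75.6, 11.1, 104.0], [-75.2, 13.2, 100.6], [-73.8, -13.8, 101.8], [-73.7, -11.7, 102.5], [-73.0, -13.7, 98.8]]
wire z at -75 99.4 at -30 106.8
105 -27.2 -26.0 -25.5
111 -24.7 -21.7 -19.2
117 -21.6 -17.4 -15.6
123 -13.4 -12.7 -12.2
129 -10.8 -8.0 -5.6
135 -5.8 -3.3 -0.9
141 -0.5 1.2 9.3
147 2.9 5.2 12.5
153 7.9 11.1 11.8
159 9.8 11.4 13.2
```

Converted, 0.8 mm / 800 = 0.001, 0.5 mm / 800 = 0.0006.

Emit:
{"api": "arm_command", "payload": {"plan": [[[0.0006, 0, 0, 0, 0, 0, 0.3], [0.001, 0, 0, 0, 0, 0, 0.3], [0.001, 0, 0, 0, 0, 0, 0.3]]]}}

```text
time_s: 11.0
ee_pos: [0.4708, 0.2479, 0.0873]
eef_rot: [-3.141, 0.0, 1.23]
force: [-0.8, -4.3, -0.7]
grip_width: 0.0378
grip_force: 15.0
```

Converted, 0.5 mm / 800 = 0.0006.

Emit:
{"api": "arm_command", "payload": {"plan": [[[0.0006, 0, 0, 0, 0, 0, 0.3], [0.0006, 0, 0, 0, 0, 0, 0.3]]]}}

```text
time_s: 11.2
ee_pos: [0.4708, 0.2481, 0.0871]
eef_rot: [-3.141, 0.001, 1.23]
force: [-1.7, -7.0, -2.3]
grip_width: 0.0375
grip_force: 15.0
```

Converted, 0.5 mm / 800 = 0.0006.

Emit:
{"api": "arm_command", "payload": {"plan": [[[0.0006, 0, 0, 0, 0, 0, 0.3], [0.0006, 0, 0, 0, 0, 0, 0.3]]]}}

```text
time_s: 11.4
ee_pos: [0.4709, 0.2483, 0.087]
eef_rot: [-3.141, 0.002, 1.23]
force: [-2.3, -9.1, -1.6]
grip_width: 0.0378
grip_force: 15.0
```

Firm stop: the force is growing with little motion, so the bar is home under the hook. Letting go and looking.

Converted, -110 mm / 800 = -0.1375, -80 mm / 800 = -0.1.

Emit:
{"api": "arm_command", "payload": {"plan": [[[0, 0, 0, 0, 0, 0, -0.2], [0, 0, 0, 0, 0, 0, -0.2], [0, 0, 0, 0, 0, 0, -0.2], [0, 0, -0.05, 0, 0, 0, -0.2], [0, 0, -0.1, 0, 0, 0, -0.2], [-0.05, 0, -0.1375, 0, 0, 0, -0.2], [-0.1, 0, -0.1375, 0, 0, 0, 1], [-0.1, 0, -0.1375, 0, 0, 0, 1]]]}}

```text
time_s: 12.2
ee_pos: [0.4439, 0.1713, 0.1985]
eef_rot: [3.14, -0.001, 1.228]
force: [-0.5, 0.4, 0.5]
grip_width: 0.044
grip_force: 0.0
```

```bash
cat >> m.py <<'E'
def lev():
    p,d,i=grab('scene'); b=boxpts('s',p,d,i,O,YAW)*1000; x,y,z=b.T
    k=(abs(y)<11)&(x>-35)&(x<60)&(z>104)&(z<175); q=b[k]
    for Z in range(105,175,6):
        m=abs(q[:,2]-Z)<3
        if m.any(): print(Z,q[m][:,0].min().round(1),np.median(q[m][:,0]).round(1),q[m][:,0].max().round(1),end=' | ')
    k=(abs(y)>13.5)&(abs(y)<20)&(x<-30)&(x>-95)&(z>86); q=b[k]; print('\nwire ends x',np.sort(q[:,0])[:8].round(1)); f=np.polyfit(q[:,0],q[:,2],1); print('wire z -75,-30',np.polyval(f,[-75,-30]).round(1))
    cv2.imwrite('pics/lev%d.png'%(ctrl.get_obs()['time_s']*100),cv2.resize(p[250:370,250:360],None,fx=5,fy=5,interpolation=cv2.INTER_CUBIC))
E
python3 -c "
from m import *
barm(); lev()"; ls pics
```

```text
t 12.2 box mm [-160.1    0.5  198.5] F box [0.2 0.6 0.5] yaw 1.2279 w 44.0 gf 0.0
barends [[-80.1, 10.6, 94.9], [-79.3, 12.8, 97.1], [-77.9, -12.3, 98.7], [-75.0, 13.3, 101.1], [-74.5, -11.8, 101.0], [-73.8, 11.3, 102.9], [-73.4, -13.8, 98.0], [-71.2, 13.7, 104.0]]
mid [[-90, 90], [-89, 94], [-89, 93], [-88, 95], [-88, 91], [-88, 96], [-88, 98], [-87, 93], [-87, 93], [-87, 95], [-87, 97], [-87, 88], [-86, 93], [-86, 92], [-86, 94], [-85, 96], [-85, 92], [-85, 94], [-84, 98], [-84, 94], [-83, 97], [-83, 95], [-83, 93], [-83, 95], [-82, 95], [-81, 96], [-81, 98], [-79, 101], [-78, 99], [-77, 101], [-77, 100], [-77, 100], [-76, 104], [-76, 104], [-76, 103], [-76, 106], [-76, 101], [-76, 92], [-75, 100], [-75, 102], [-75, 96], [-75, 103], [-74, 102], [-74, 101], [-74, 104], [-74, 96], [-74, 100], [-74, 105], [-73, 100], [-73, 102], [-73, 96], [-73, 98], [-73, 99], [-73, 103], [-73, 95], [-73, 97], [-72, 102], [-72, 98], [-72, 94], [-72, 93], [-72, 91], [-72, 95], [-72, 94], [-71, 87], [-71, 90], [-71, 93], [-71, 93], [-71, 104], [-71, 87], [-71, 98], [-71, 93], [-71, 98], [-70, 90], [-70, 99], [-70, 93], [-70, 94], [-70, 90], [-69, 95], [-69, 92]]
wire z at -75 98.9 at -30 105.4
105 -27.0 -25.0 -23.8 | 111 -23.6 -21.3 -17.4 | 117 -18.3 -15.5 -12.2 | 123 -13.3 -9.2 -5.5 | 129 -6.2 -2.9 1.9 | 135 -0.6 3.2 6.3 | 141 5.5 8.8 16.3 | 147 10.6 15.2 17.9 | 153 15.5 17.2 19.8 | 
wire ends x [-94.9 -94.9 -94.8 -94.7 -94.6 -94.1 -76.9 -76.3]
wire z -75,-30 [185.9  41.9]
a1.png
a2.png
a3.png
crop.png
lev1230.png
scene0.png
top0.png
```

The lever stands at about 0.785 rad with the wires at seat height, so the loop is seated. Next I'll move closed fingers over the pad.

Converted, 156 mm / 800 = 0.195, 100 mm / 800 = 0.125.

Emit:
{"api": "arm_command", "payload": {"plan": [[[0, 0, 0, 0, 0, 0, 1], [0.0625, 0, 0, 0, 0, 0, 1], [0.125, 0, 0, 0, 0, 0, 1], [0.1875, 0, 0, 0, 0, 0, 1], [0.195, 0, 0.025, 0, 0, 0, 1], [0.195, 0, 0.0438, 0, 0, 0, 1], [0.195, 0, 0.0563, 0, 0, 0, 1], [0.195, 0, 0.0563, 0, 0, 0, 1]]], "squeeze": 20}}

```text
time_s: 13.1
ee_pos: [0.496, 0.3208, 0.1506]
eef_rot: [-3.14, 0.002, 1.23]
force: [0.3, -0.3, 0.8]
grip_width: 0.0004
grip_force: 0.0
```

```bash
python3 -c "
from h import *
go(-4,0,140)"
```

```text
t 13.1 box mm [ -1.8   1.5 150.6] F box [-0.2 -0.4  0.8] yaw 1.2304 w 0.4 gf 0.0
shift [-2.2  1.5 10.6] turn [-0.002  0.002  0.001]
```

Converted, 15 mm / 800 = 0.0188, 1.5 mm / 800 = 0.0019.

Emit:
{"api": "arm_command", "payload": {"plan": [[[-0.0025, 0.0019, 0.0063, 0, 0, 0, 1], [-0.0025, 0.0019, 0.0125, 0, 0, 0, 1], [-0.0025, 0.0019, 0.0156, 0, 0, 0, 1], [-0.0006, 0.0019, 0.0175, 0, 0, 0, 1], [0, 0.0019, 0.0188, 0, 0, 0, 1]]]}}

```text
time_s: 13.6
ee_pos: [0.4983, 0.3201, 0.1376]
eef_rot: [3.141, -0.0, 1.23]
force: [-0.3, -0.7, 3.2]
grip_width: 0.0002
grip_force: 1.2
```

Converted, 2 mm / 800 = 0.0025, 1 mm / 800 = 0.0013.

Emit:
{"api": "arm_command", "payload": {"plan": [[[0.0013, 0, 0.0013, 0, 0, 0, 1], [0.0025, 0, 0.0025, 0, 0, 0, 1], [0.0025, 0, 0.0025, 0, 0, 0, 1]]]}}

```text
time_s: 13.9
ee_pos: [0.4989, 0.3222, 0.1356]
eef_rot: [3.141, -0.001, 1.23]
force: [0.1, 0.2, 4.4]
grip_width: 0.0004
grip_force: 1.3
```

```bash
python3 -c "
from h import *
go(5.9,0,128)"
```

```text
t 13.9 box mm [  0.4  -0.8 135.6] F box [ 0.2 -0.   4.4] yaw 1.2299 w 0.4 gf 1.3
shift [ 5.4 -0.8  7.6] turn [ 0.    -0.001  0.   ]
```

Converted, 7.5 mm / 800 = 0.0094, 1.5 mm / 800 = 0.0019.

Emit:
{"api": "arm_command", "payload": {"plan": [[[0.0013, 0, 0.0019, 0, 0, 0, 1], [0.0031, 0, 0.0038, 0, 0, 0, 1], [0.005, 0, 0.0063, 0, 0, 0, 1], [0.0063, 0, 0.0081, 0, 0, 0, 1], [0.0069, 0, 0.0094, 0, 0, 0, 1]]]}}

```text
time_s: 14.4
ee_pos: [0.5007, 0.3274, 0.1279]
eef_rot: [3.141, -0.001, 1.23]
force: [0.5, 0.5, 4.9]
grip_width: 0.0008
grip_force: 2.1
```

```bash
python3 -c "
from m import *
go(11,0,120.5); lev(); barm()"|grep -v mid
```

```text
t 14.4 box mm [  6.   -0.8 127.9] F box [ 0.6 -0.3  4.9] yaw 1.2299 w 0.8 gf 2.1
shift [ 5.  -0.8  7.4] turn [ 0.    -0.001  0.   ]
117 -8.1 -6.8 1.2 | 123 4.4 15.0 17.3 | 129 13.1 18.6 25.3 | 135 13.2 23.4 32.6 | 141 8.7 17.4 33.5 | 147 7.4 15.7 17.6 | 153 7.7 16.2 18.5 | 159 14.3 16.0 17.3 | 165 14.9 16.3 17.3 | 171 14.1 16.1 17.7 | 
wire ends x [-94.8 -94.4 -93.9 -93.9 -92.8 -91.8 -91.7 -91.6]
wire z -75,-30 [440.  416.2]
t 14.45 box mm [  6.   -0.7 127.7] F box [ 0.7 -0.5  5.1] yaw 1.2299 w 0.1 gf 1.9
barends []
wire z at -75 111.0 at -30 101.8
```

Converted, 7.5 mm / 800 = 0.0094, 6 mm / 800 = 0.0075.

Emit:
{"api": "arm_command", "payload": {"plan": [[[0.0013, 0, 0.0019, 0, 0, 0, 1], [0.0025, 0, 0.0038, 0, 0, 0, 1], [0.0038, 0, 0.0056, 0, 0, 0, 1], [0.005, 0, 0.0075, 0, 0, 0, 1], [0.0063, 0, 0.0094, 0, 0, 0, 1]]]}}

```text
time_s: 15.0
ee_pos: [0.5022, 0.3319, 0.1201]
eef_rot: [-3.141, 0.0, 1.23]
force: [-0.7, 1.1, 4.0]
grip_width: 0.0006
grip_force: 1.5
```

Converted, 4 mm / 800 = 0.005, 1.5 mm / 800 = 0.0019.

Emit:
{"api": "arm_command", "payload": {"plan": [[[0.0013, 0, 0.0019, 0, 0, 0, 1], [0.0019, 0, 0.0038, 0, 0, 0, 1], [0.0025, 0, 0.005, 0, 0, 0, 1]]]}}

```text
time_s: 15.3
ee_pos: [0.5028, 0.3337, 0.116]
eef_rot: [-3.141, 0.0, 1.23]
force: [0.5, 1.0, 2.5]
grip_width: 0.0006
grip_force: 0.9
```

```bash
python3 -c "
from m import *
go(15,0,110.7)"
```

```text
t 15.3 box mm [ 12.6  -0.6 116. ] F box [ 1.2 -0.2  2.5] yaw 1.2298 w 0.6 gf 0.9
shift [ 2.4 -0.6  5.3] turn [-0.  0.  0.]
```

Converted, 5.5 mm / 800 = 0.0069, 2.5 mm / 800 = 0.0031.

Emit:
{"api": "arm_command", "payload": {"plan": [[[0.0013, 0, 0.0019, 0, 0, 0, 1], [0.0019, 0, 0.0038, 0, 0, 0, 1], [0.0025, 0, 0.0056, 0, 0, 0, 1], [0.0031, 0, 0.0069, 0, 0, 0, 1], [0.0031, 0, 0.0069, 0, 0, 0, 1]]]}}

```text
time_s: 15.8
ee_pos: [0.5037, 0.3361, 0.1105]
eef_rot: [-3.141, 0.0, 1.23]
force: [0.6, -0.1, -0.2]
grip_width: 0.0002
grip_force: 0.0
```

Converted, 2.2 mm / 800 = 0.0028, 1.2 mm / 800 = 0.0015.

Emit:
{"api": "arm_command", "payload": {"plan": [[[0.0006, 0, 0.0015, 0, 0, 0, 1], [0.0006, 0, 0.0028, 0, 0, 0, 1], [0.0006, 0, 0.0028, 0, 0, 0, 1]]]}}

```text
time_s: 16.1
ee_pos: [0.5038, 0.3365, 0.1085]
eef_rot: [-3.141, 0.0, 1.23]
force: [-0.8, 0.5, 1.0]
grip_width: 0.0
grip_force: 0.0
```

```bash
python3 -c "
from m import *
state()"
```

```text
t 16.1 box mm [ 15.6  -0.6 108.5] F box [0.2 0.9 1. ] yaw 1.2298 w 0.0 gf 0.0
```

The force dropped to zero, so it has snapped over. Withdrawing and checking.

Converted, -240 mm / 800 = -0.3, -200 mm / 800 = -0.25.

Emit:
{"api": "arm_command", "payload": {"plan": [[[0, 0, -0.05, 0, 0, 0, 1], [0, 0, -0.1125, 0, 0, 0, 1], [-0.0625, 0, -0.1375, 0, 0, 0, 1], [-0.125, 0, -0.1375, 0, 0, 0, 1], [-0.1875, 0, -0.1375, 0, 0, 0, 1], [-0.25, 0, -0.1375, 0, 0, 0, 1], [-0.3, 0, -0.1375, 0, 0, 0, 1], [-0.3, 0, -0.1375, 0, 0, 0, 1], [-0.3, 0, -0.1375, 0, 0, 0, 1]]]}}

```text
time_s: 17.0
ee_pos: [0.4239, 0.11, 0.2192]
eef_rot: [3.141, -0.001, 1.228]
force: [0.2, -0.3, -0.5]
grip_width: 0.0003
grip_force: 0.0
```

```bash
python3 -c "
from m import *
state(); meas('z1')
p,d,i=grab('top'); b=boxpts('t',p,d,i,O,YAW)*1000; x,y,z=b.T
k=(abs(y)<11)&(x>-95)&(x<60)&(z>84)&(z<175); q=b[k]
for X in range(-90,60,8):
  m=abs(q[:,0]-X)<4
  if m.any(): print(X,np.percentile(q[m][:,2],[10,50,90]).round(1),end=' | ')
"
```

```text
t 17.0 box mm [-224.6   -1.1  219.2] F box [-0.2 -0.3 -0.5] yaw 1.2281 w 0.3 gf 0.0
scene top 2194 x [-57.3  12.8  63.7] y [-53.1   3.7  55.2] z [68.2 71.1 75.2]
scene panel 169 x [-74.7 -69.8 -66.2] y [-56.8  -1.   57.6] z [67.2 70.1 74.5]
scene handle 53 x [-98.3 -92.7 -86.9] y [-30.1  17.4  30.7] z [45.3 48.4 52. ]
scene keeper 94 x [-87.  -72.5 -67.4] y [-9.8 -0.3 10. ] z [ 90.1  96.3 106.8]
top top 1616 x [-57.8   3.8  61.7] y [-54.1  10.4  55. ] z [68.5 72.5 75.8]
top panel 136 x [-76.6 -71.1 -66.2] y [-56.7  14.1  57. ] z [67.8 71.3 74.9]
top handle 102 x [-99.6 -94.5 -81. ] y [-30.3  -0.5  30.2] z [45.1 49.3 52.9]
top keeper 82 x [-89.  -79.1 -69.8] y [-10.7  -0.1  10. ] z [ 91.6  98.4 107.7]
-90 [ 93.2  96.  100. ] | -82 [92.1 95.2 99.9] | -74 [ 97.6 101.9 106.1] | -66 [94.6 97.7 98. ] | -34 [89.  91.9 94.1] | -26 [ 90.2 101.1 105.8] | -18 [101.4 107.8 110.4] | -10 [105.1 107.9 112.2] | -2 [105.1 108.3 111. ] | 6 [104.3 108.2 110.6] | 14 [104.7 107.3 110.4] | 22 [104.9 107.7 111.4] | 30 [104.9 107.5 111.2] | 38 [106.3 109.5 112.2] | 46 [107.1 109.7 112.2] |
```

View pics/z1.png

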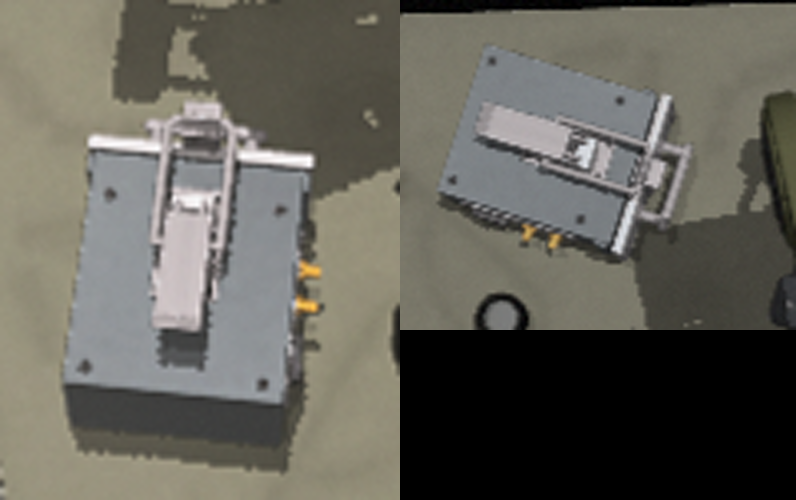

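The lever lies flat (pad face level at about 107.7 mm), the loop is under the hook, the drawer has been drawn in about 2 mm, and the arm is clear. Handing in.

```bash
python3 -c "
from h import *
print(ctrl.hand_in())"
```

```text
the job is handed in; nothing more can be done
None
```

The drawer is shut against the gasket, the loop is hooked under the keeper and the lever is snapped closed; I handed the job in at about 17 s with the arm clear, and it returned no verdict.

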